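# Click the spice carousel home and load its empty cup

### The arm

A 6-joint arm with a two-finger parallel gripper is mounted at the origin on a cart in front of the work surface, level with it; the furniture and walls round the work are solid. World frame = base frame: x ahead of the robot, y to its left, z up, the work surface at z = 0. Lengths are in m, angles in rad, forces in N, time in s.
With the tool pointing down it reaches from about 0.275 to 1 m from the base axis. Payload 8.4 kg.
Tool frame: the origin (TCP) lies on the centre line of the jaws, within the pads' length; the fingertips stand 17 mm ahead of it and the grasp point (between the pads) lies 2 mm behind it (bot.tcp_to_tips is the z of the fingertips in the tool frame, in m); z points along the fingers, y is the line along which they close (so a half turn about z gives the same grasp; the last joint's range is limited). The gripper opens to 85 mm and grips with 20 to 120 N. Pads are 22 mm wide; open, the fingers measure 114 mm over their backs; the gripper's body (76 mm by 85 mm) begins 54 mm behind the grasp point. The pads swing forward as they close: fully open they stand 13 mm farther back than shut.
Start: joints at [-1.288, 0.353, 1.633, -0, 1.155, -0.002], TCP at [0.176, -0.6, 0.224] pointing down, gripper open.
Joint ranges: [-2.63, 2.63], [-0.92, 2.1], [0.06, 2.66], [-1.3, 4.44], [0, 2.69], [-3.02, 3.02]. Speed limits (rad/s): [2.22, 2.22, 2.79, 3.14, 3.14, 3.14].

### API

Orientations are given as a unit quaternion [x, y, z, w].
In Python, from workcell import bot, hand, kinematics, get_obs, vision, hand_in gives the robot as it stands. The module is installed in compiled form; this text tells all that it offers. Calls block until the motion is done:
- bot.reach(position, orientation): joint-space move of the TCP to a pose.
- bot.servo_line(position, ori=None, velocity=0.15): straight line of the TCP; ori=None keeps the orientation; velocity is the mean speed in m/s.
- bot.goto_joints(angles): joint-space move.
- hand.move_gripper(opening, strength=None): finger opening in m; strength is the grip in N (None keeps the last); returns when the fingers have stopped.
- bot.dwell(seconds).
- kinematics.solve_ik(position, orientation): joint angles nearest the present ones, or None.
- get_obs(): the state.
- vision.read_camera(name): name is "side" or "top" or "wrist"; returns a dict with "frame" (384x512x3 uint8, red, green, blue), "intrinsics" (3x3 intrinsics, pixels), "dist" ([k1, k2, p1, p2, k3] as OpenCV has them; the pictures are not rectified), "view" (4x4, takes a point from world to camera coordinates). Camera axes: x right, y down, z forward; pixel columns grow to the right and rows downward; lengths in m; the calibration is good to about 2 mm. A picture is of the moment at which its call begins. There is no depth.
A pose or a line that the arm cannot do raises bot.IKError and nothing moves.
- hand_in(): hands the job in; it is judged then, once.
The state is a dict: "time_s": time; "joint_pos": joint angles; "joint_vel": joint speeds; "joint_efforts": joint torques, N m; "position": TCP position; "orientation": TCP orientation; "wrist_force": force on the tool from outside, world axes, zero at the start; "ft_torque": the same for the moment, N m; "gripper_width": finger opening in m; "grip_force": force on a finger pad.
Only numpy, scipy, OpenCV 4.12 (cv2) and the standard library are available. Lean on these libraries where they do the work, as an engineer would, in place of code of your own. Each camera call takes 0.05 s, during which the arm holds its last target. There are 200 camera calls.

### The job

First turn the spice carousel clockwise (seen from above; the red-topped post is there to push it by) until its empty cup comes round to the white arrow and the carousel has clicked past its spring catch and stays caught there; feel for the click and the stop behind it, and do not force it. Then stand the green-capped spice jar from the table upright in that empty cup, all the way down, let go, and leave the carousel caught. Do not disturb the honey jar, mug or tea canister.

Things in the scene. Friction and masses are not known exactly. Their poses are not given: they have to be found in the camera images.
- carousel: Fixed foot, origin on the turning axis at table height; x away from the arrow, y towards the post's end place, z up. A black ring on it (radius 136 mm, top 12 mm up) has the white arrow on the -x side and catch and stop on the -y side (to 180 mm from the axis, 31 mm up). The ring was set by hand: arrow, catch and stop sit together up to 0.2 rad either way from nominal; this is not measured.
- turntable (a joint): Deck angle (rad), grows clockwise seen from above. 0: empty cup on the carousel's -x axis, post on its +y axis. Starts at -1.4 to -1.0. Light friction (about 1 N at the post). Caught resting place: between -0.21 and +0.21, as the ring was set; it must be felt. More than 22 N on the deck damages the catch.
- catch (a joint): Travel of the steel catch roller (m): 0 = sprung in, 0.004 to 0.005 while the deck's brass lug (53 mm long) slides past it, 0 again when the lug has passed and is caught. At the post: 5 to 8 N from about 0.48 rad before the resting place, then some 0.35 rad of light sliding on the lug, then it drops behind the lug and nudges the deck on, within 0.06 rad of a sprung rubber stop (about 6 N per mm).
- deck: Turning deck, light wood disc 250 mm across, top 30 mm up; origin on the axis at table height, turns with the deck, axes as the carousel's at angle 0. White cups 78 mm from the axis: the empty one on its -x axis (red tick at the rim), a dark-capped spice jar (30 deg from -y towards +x) and a salt shaker (30 deg from +x towards +y), both fixed, tops 137 mm up. Push post on +y, 113 mm from the axis.
- post (a point): Point on the axis of the upright steel push post (14 mm across, with a red ball 18 mm across on top), 100 mm above the table. The post rises from the deck (30 mm) to 122 mm, the ball to 131 mm above the table. It can be pushed or gripped from above.
- bay (a point): Centre of the inner floor of the empty cup, 32 mm above the table; the cup is 54 mm across inside, its rim 10 mm above this point. Axes as the deck's.
- jar_mid (a point): Centre, half-way up, of the glass spice jar with the green cap that stands loose on the table: 46 mm across, 106 mm high (centre 53 mm above its foot), cap from 85 mm up and 45 mm across, 0.11 kg; z is its upright axis.
- honey: Bystander: honey jar with white lid, 64 mm across, 97 mm high, origin at the middle of its foot.
- mug: Bystander: striped mug, 84 x 117 x 95 mm with its handle, origin at the middle of its foot.
- canister: Bystander: tea canister, pale, with a wooden lid, 87 mm across, 120 mm high, origin at the middle of its foot.
There are look-alikes about, which are no part of the job. There is more than one size of the part that bears jar_mid; the job needs the middle-sized.

How it is judged:
On the way, in this order (a step that is already met when the one before it is completed fails the run):
1. with the jar still standing on the table, the carousel is clicked past the catch and caught (value of joint turntable between -0.225 and 0.225 rad and value of joint catch below 0.002 m and distance of jar_mid from where it was at the start of the episode below 0.03 m), for 0.3 s.
2. the jar stands in the empty cup (horizontal distance between jar_mid and bay below 0.006 m and z of jar_mid in the frame of bay between 0.049 and 0.057 m and angle between jar_mid's own z axis and vertical below 0.09 rad), for 0.2 s.
At the end, for the whole second after the job is handed in: The deck is caught behind the catch (deck angle within 0.225 rad of 0 and the catch roller sprung in to less than 2 mm) and the green-capped jar stands in the empty cup: its centre within 6 mm of the cup's centre line, fully down (within 4 mm) and upright within 5 degrees, released (all of step 2 and value of joint turntable between -0.225 and 0.225 rad and value of joint catch below 0.002 m); the robot touches nothing.
It fails at once if the carousel is forced: more than 22 N between the robot and the deck (contact force between any of the fingers, the arm and deck above 22 N).
It fails at once if a bystander is shifted more than 25 mm or tipped (distance of any of honey, mug, canister from where it was at the start of the episode above 0.025 m or angle between any of honey, mug, canister's own z axis and vertical above 0.3 rad).
It also fails if it takes over 69 s, if anything falls off the work surface, if the arm or the gripper's body presses on something with over 40 N, if the wrist force passes 120 N, or if a joint passes its speed limit or range.

## Working session

There is one attempt and no reset: what is moved stays moved. The work goes in short steps, each a Python script; the robot and the scene stay as the last script left them, time stands still between calls to the robot, and variables do not carry over. Pictures are saved under pics/ and viewed, at most 10 in all, crops included, and the job is handed in when it is done.

```bash
mkdir -p pics; cat > h.py <<'E'
import numpy as np, cv2
from workcell import bot, hand, kinematics, get_obs, vision, hand_in
def cam(n,save=None):
    c=vision.read_camera(n)
    if save: cv2.imwrite('pics/'+save,cv2.cvtColor(c['frame'],cv2.COLOR_RGB2BGR))
    return c
def ray(c,u,v):
    p=cv2.undistortPoints(np.array([[[u,v]]],float),c['intrinsics'],np.array(c['dist'],float))[0,0]
    V=np.array(c['view']);R=V[:3,:3];return -R.T@V[:3,3], R.T@np.array([p[0],p[1],1])
def onz(c,u,v,z):
    o,d=ray(c,u,v);return o+d*(z-o[2])/d[2]
def proj(c,P):
    V=np.array(c['view']);return cv2.projectPoints(np.array(P,float).reshape(-1,3),cv2.Rodrigues(V[:3,:3])[0],V[:3,3],c['intrinsics'],np.array(c['dist'],float))[0][:,0]
E
python3 - <<'E'
from h import *
import pickle
d={n:cam(n) for n in('side','top')}
pickle.dump(d,open('c0.pkl','wb'))
im=np.vstack([d['top']['frame'],d['side']['frame']])
for n in d:
    cv2.imwrite(f'pics/{n}0.png',cv2.resize(cv2.cvtColor(d[n]['frame'],cv2.COLOR_RGB2BGR),(800,600),interpolation=cv2.INTER_CUBIC))
    V=d[n]['view'];print(n,-V[:3,:3].T@V[:3,3],V[2,:3])
o=get_obs();print(o)
E
```

```text
side [ 1.66908065 -0.46456063  0.92625135] [-0.76210209  0.3291667  -0.55753896]
top [0.3814939  0.03820753 1.0842028 ] [ 0.17435827 -0.00500299 -0.98466957]
{'time_s': 0.1, 'joint_pos': array([-1.28842448e+00,  3.53618036e-01,  1.63401784e+00, -3.11543936e-05,
        1.15521698e+00, -2.41740297e-03]), 'joint_vel': array([-7.41994187e-06, -1.03110132e-03, -4.14227836e-03, -8.26629154e-04,
        1.30360791e-03,  8.21030014e-04]), 'joint_efforts': array([-1.84308637e-04, -6.06355906e+01, -3.42818141e+01, -1.07921519e-04,
        3.89302644e-03,  1.82717201e-05]), 'position': array([ 0.17546016, -0.59942867,  0.22383025]), 'orientation': array([ 9.89877913e-01,  1.41920115e-01, -1.02020285e-04, -6.21952073e-04]), 'wrist_force': array([0.12070467, 0.43839413, 0.12910801]), 'ft_torque': array([-0.02126045, -0.00608064, -0.01079955]), 'grip_force': 0.0, 'gripper_width': 0.08567964173228446}
```

View pics/top0.png

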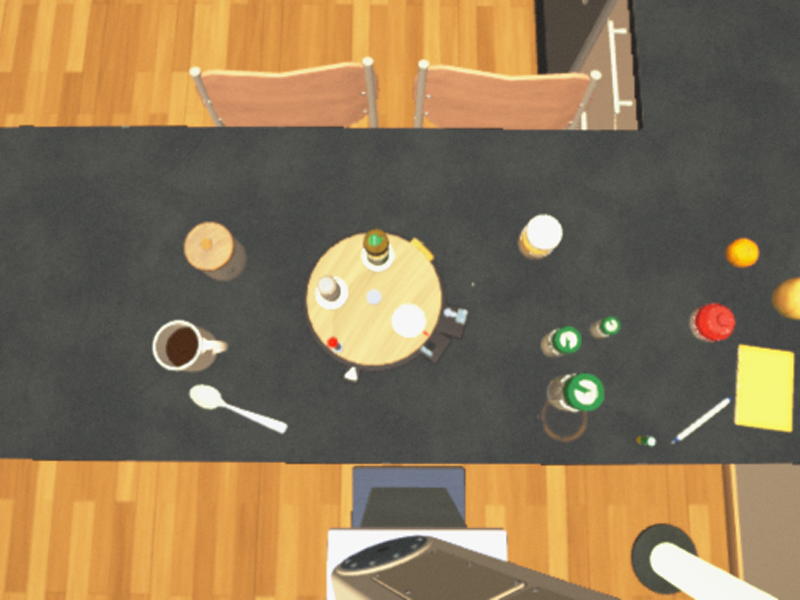

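View pics/side0.png

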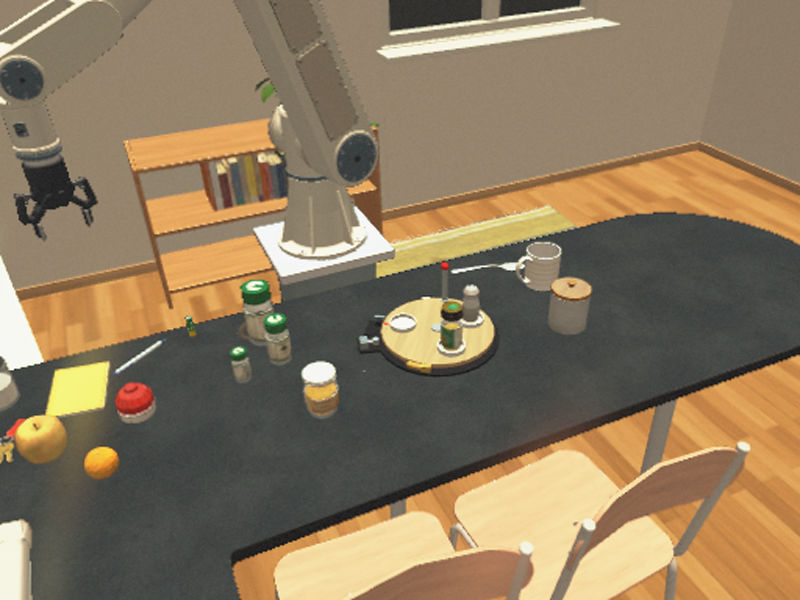

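The top view (800x600 scale) shows the carousel centred near (374,300), the red ball at (333,343), the empty cup at (408,320), the arrow at (351,374) and the catch and stop near (450,330). There are three green-capped jars; the middle one is at (567,340). The side view agrees.

```bash
python3 - <<'E'
from h import *
import pickle
d=pickle.load(open('c0.pkl','rb'))
def blobs(c,lo,hi,mn,name,zs):
    hsv=cv2.cvtColor(c['frame'],cv2.COLOR_RGB2HSV)
    m=cv2.inRange(hsv,lo,hi)
    cs,_=cv2.findContours(m,cv2.RETR_EXTERNAL,cv2.CHAIN_APPROX_NONE)
    for k in cs:
        if cv2.contourArea(k)<mn: continue
        (u,v),r=cv2.minEnclosingCircle(k)
        print(name,'c800',np.round([u*1.5625,v*1.5625,r*1.5625],1),[ (z,np.round(onz(c,u,v,z)[:2],4),'diam',round(2*r*onz_scale(c,u,v,z),4)) for z in zs])
def onz_scale(c,u,v,z):
    return np.linalg.norm(onz(c,u+1,v,z)-onz(c,u,v,z))
t=d['top'];s=d['side']
blobs(t,(50,90,40),(85,255,255),20,'green top',[.106])
blobs(s,(50,90,30),(85,255,255),20,'green side',[.096])
blobs(t,(0,180,120),(6,255,255),6,'red top',[.122,.04])
blobs(s,(0,180,120),(6,255,255),6,'red side',[.122])
# deck
hsv=cv2.cvtColor(t['frame'],cv2.COLOR_RGB2HSV)
m=cv2.inRange(hsv,(10,40,120),(30,200,255));m[:130]=0;m[260:]=0;m[:,:190]=0;m[:,290:]=0
m=cv2.morphologyEx(m,cv2.MORPH_CLOSE,np.ones((5,5)))
k=max(cv2.findContours(m,0,1)[0],key=cv2.contourArea)
h=cv2.convexHull(k)[:,0]
P=np.array([onz(t,u,v,.03)[:2] for u,v in h])
from scipy.optimize import least_squares
f=least_squares(lambda q:np.hypot(*(P-q[:2]).T)-q[2],[.45,.03,.125],loss='soft_l1',f_scale=.002)
print('deck',f.x,np.abs(f.fun).max())
# white blobs near the carousel
m=cv2.inRange(hsv,(0,0,170),(180,60,255))
for k in cv2.findContours(m,0,1)[0]:
    if cv2.contourArea(k)<5: continue
    M=cv2.moments(k);u,v=M['m10']/M['m00'],M['m01']/M['m00']
    if 100<u<370 and 130<v<270: print('white',round(u*1.5625),round(v*1.5625),cv2.contourArea(k),onz(t,u,v,.042)[:2],onz(t,u,v,.012)[:2])
E
```

```text
green top c800 [583.6 392.2  20.5] [(0.106, array([ 0.394 , -0.2739]), 'diam', np.float64(0.0694))]
green top c800 [566.7 339.6  14.2] [(0.106, array([ 0.4824, -0.2491]), 'diam', np.float64(0.0486))]
green top c800 [610.2 325.3   9.2] [(0.106, array([ 0.5074, -0.3252]), 'diam', np.float64(0.032))]
green top c800 [374.5 239.8   5.7] [(0.106, array([0.6554, 0.0804]), 'diam', np.float64(0.02))]
green side c800 [237.8 351.8   8.3] [(0.096, array([ 0.547 , -0.3445]), 'diam', np.float64(0.0327))]
green side c800 [275.1 322.6  11.7] [(0.096, array([ 0.4825, -0.2521]), 'diam', np.float64(0.0488))]
green side c800 [254.7 291.4  15.1] [(0.096, array([ 0.3449, -0.2612]), 'diam', np.float64(0.0676))]
red top c800 [332.  341.8   4.4] [(0.122, array([0.4748, 0.1481]), 'diam', np.float64(0.0146)), (0.04, array([0.4828, 0.1574]), 'diam', np.float64(0.0158))]
red top c800 [714.1 321.9  19.1] [(0.122, array([ 0.512 , -0.4981]), 'diam', np.float64(0.0661)), (0.04, array([ 0.5232, -0.5438]), 'diam', np.float64(0.0718))]
red side c800 [ 16.4 425.8  11.1] [(0.122, array([ 0.6195, -0.7236]), 'diam', np.flo
[... 534 characters left out ...]
 0.12410371]
white 426 350 9.5 [ 0.4683039  -0.01172804] [ 0.47080274 -0.01316545]
white 338 348 10.5 [0.47091402 0.14539657] [0.473488   0.14848202]
white 568 338 51.0 [ 0.49237234 -0.27137909] [ 0.495564  -0.2802906]
white 180 345 831.0 [0.47539475 0.43255847] [0.4780977  0.44390993]
white 457 314 55.5 [ 0.53436995 -0.06864169] [ 0.53877052 -0.07171736]
white 408 320 355.0 [0.52336326 0.02015929] [0.52744699 0.01963977]
white 373 296 67.5 [0.56676391 0.08425032] [0.57209694 0.08557567]
white 331 292 332.5 [0.5735795  0.16133951] [0.57910872 0.16488388]
white 378 261 105.5 [0.63339213 0.07671547] [0.64064307 0.07782393]
white 544 231 383.0 [ 0.69217253 -0.23350986] [ 0.70111547 -0.2413313 ]
```

```bash
cat >> h.py <<'E'
from scipy.spatial.transform import Rotation as Rn
C=np.array([.5685,.083])
def quat(phi):  # tool down, tool x at world angle phi
    x=np.array([np.cos(phi),np.sin(phi),0]);z=np.array([0,0,-1.]);return Rn.from_matrix(np.c_[x,np.cross(z,x),z]).as_quat()
def tan(th): return np.array([np.sin(th),-np.cos(th)])
def pose(th,z,off=.018): # behind a post at angle th
    p=C+.113*np.array([np.cos(th),np.sin(th)])-off*tan(th)
    return np.r_[p,z],quat(th-np.pi/2)
E
python3 - <<'E'
from h import *
th0=np.radians(146.1)
hand.move_gripper(0)
p,q=pose(th0,.26,.04); bot.reach(p,q); 
p,q=pose(th0,.102,.04); bot.servo_line(p,q,.2)
o=get_obs();print(o['time_s'],o['position'],p,o['joint_pos'],o['wrist_force'],o['gripper_width'])
c=cam('wrist','w1.png')
p,q=pose(th0,.102,.024); bot.servo_line(p,q,.05);o=get_obs();print(o['time_s'],o['wrist_force'])
E
```

```text
4.5083 [0.45310061 0.11287106 0.10270825] [0.45239881 0.11282471 0.102     ] [ 2.40934362e-01  2.76612565e-01  2.07121367e+00 -1.42828008e-05
  7.92677652e-01  8.32829564e-01] [ 0.13599366 -0.64691311  0.48834446] 8.625227629539731e-05
5.025 [0.09127642 0.24109127 0.10182786]
```

View pics/w1.png

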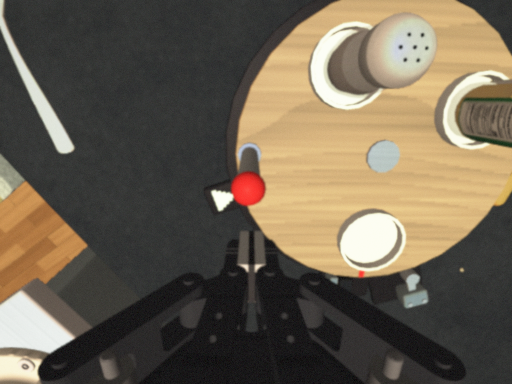

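The wrist view shows the closed fingers at (250,260) in line behind the red-topped post at (248,188), with the arrow at (220,198). Next I push while watching the force.

```bash
cat > push.py <<'E'
from h import *
th0=np.radians(146.1)
b=get_obs()['wrist_force'][:2].copy()
a=-.05;seen=0;log=[];low=0
while a<1.42:
    a+=.04 if a<.6 else .015 if a<1.02 else .005
    th=th0-a
    p,q=pose(th,.102); bot.servo_line(p,q,.06 if a<1.02 else .03)
    o=get_obs();F=-(o['wrist_force'][:2]-b)@tan(th);Fn=np.linalg.norm(o['wrist_force'][:2]-b)
    r=o['position'][:2]-C; ac=th0-(np.arctan2(r[1],r[0])-np.arctan2(.018,.113))
    log.append((round(a,3),round(float(F),1),round(float(Fn),1)))
    if Fn>13 or (a>1.02 and F>7): print('STOP');break
print(o['time_s'],log,o['position'],p)
E
python3 push.py
```

```text
STOP
27.775 [(-0.01, 0.1, 0.2), (0.03, -0.9, 1.1), (0.07, -0.2, 0.2), (0.11, 0.7, 0.8), (0.15, 0.2, 1.1), (0.19, -0.1, 0.1), (0.23, 0.0, 0.2), (0.27, 0.4, 0.4), (0.31, 0.8, 0.8), (0.35, 0.3, 0.5), (0.39, 0.2, 0.6), (0.43, -0.4, 0.4), (0.47, -0.1, 0.4), (0.51, -0.1, 0.2), (0.55, -0.2, 0.2), (0.59, 0.1, 0.5), (0.63, 0.8, 0.8), (0.645, 1.0, 1.1), (0.66, -0.0, 0.3), (0.675, -0.0, 0.9), (0.69, -0.2, 0.3), (0.705, 0.7, 0.8), (0.72, 1.0, 1.1), (0.735, 0.5, 0.5), (0.75, 1.2, 1.3), (0.765, 2.4, 2.5), (0.78, 2.9, 2.9), (0.795, -0.4, 0.7), (0.81, 1.1, 1.1), (0.825, 1.4, 1.4), (0.84, 1.0, 1.0), (0.855, 0.7, 0.9), (0.87, 1.8, 2.1), (0.885, 1.4, 2.1), (0.9, 1.5, 2.4), (0.915, 1.3, 1.9), (0.93, 2.8, 3.3), (0.945, 1.8, 2.3), (0.96, 0.9, 1.6), (0.975, 1.7, 2.3), (0.99, 2.8, 3.5), (1.005, 2.3, 3.7), (1.02, 2.4, 3.3), (1.025, 4.2, 4.8), (1.03, 4.5, 5.0), (1.035, 4.2, 4.8), (1.04, 3.2, 3.9), (1.045, 4.2, 4.9), (1.05, 3.3, 4.5), (1.055, 3.2, 4.4), (1.06, 3.8, 4.6), (1.065, 4.2, 4.7), (1.07, 2.4, 3.9), (1.075, 2.7, 3.2), (1.08, 3.3, 4.5), (1.085, 2.8, 4.4), (1.09, 3.5, 4.1), (1.095, 3.8, 4.5), (1.1, 2.9, 4.2), (1.105, 2.8, 3.2), (1.11, 2.4, 2.7), (1.115, 1.3, 1.6), (1.12, 1.6, 1.8), (1.125, 2.9, 3.1), (1.13, 3.0, 3.0), (1.135, 4.5, 4.6), (1.14, 3.9, 4.0), (1.145, 3.6, 3.7), (1.15, 3.4, 3.6), (1.155, 3.1, 3.3), (1.16, 4.6, 4.7), (1.165, 4.9, 5.1), (1.17, 2.8, 3.6), (1.175, 3.2, 3.5), (1.18, 1.3, 1.7), (1.185, 1.0, 1.7), (1.19, 0.6, 0.7), (1.195, -0.4, 0.7), (1.2, -0.2, 0.4), (1.205, -0.3, 1.2), (1.21, 1.0, 1.2), (1.215, 0.1, 1.0), (1.22, -0.9, 1.0), (1.225, 0.8, 0.9), (1.23, 0.7, 0.9), (1.235, 3.1, 3.1), (1.24, 4.2, 4.3), (1.245, 5.5, 5.5), (1.25, 6.4, 6.4), (1.255, 6.8, 6.8), (1.26, 8.6, 8.6)] [0.58114012 0.19672543 0.10183299] [0.58252803 0.1965615  0.102     ]
```

Force ramped up at the catch and fell at about 1.18 to 1.19 rad. It then rose at about 1.235 rad, which is the stop, peaking at 8.6 N. I'll back off and check while going to the jar.

```bash
python3 - <<'E'
from h import *
import pickle
th=np.radians(146.1)-1.26
p,q=pose(th,.102,.045); bot.servo_line(p,q,.1)
p,q=pose(th,.25,.045); bot.servo_line(p,q,.25)
bot.reach([.4825,-.2505,.24],quat(np.radians(-15)))
t=cam('top');w=cam('wrist');pickle.dump((t,w),open('c1.pkl','wb'))
print(get_obs()['time_s'],get_obs()['position'])
a=cv2.resize(t['frame'][120:270,180:320],None,fx=3,fy=3,interpolation=cv2.INTER_CUBIC)
b=w['frame'];H=max(a.shape[0],b.shape[0])
f=np.zeros((H,a.shape[1]+b.shape[1],3),np.uint8);f[:a.shape[0],:a.shape[1]]=a;f[:b.shape[0],a.shape[1]:]=b
f=cv2.resize(f,(800,int(H*800/f.shape[1])));cv2.imwrite('pics/tw2.png',f[:,:,::-1])
def blobs(c,lo,hi,mn,name,z,roi=None):
    hsv=cv2.cvtColor(c['frame'],cv2.COLOR_RGB2HSV)
    m=cv2.inRange(hsv,lo,hi)
    for k in cv2.findContours(m,0,1)[0]:
        if cv2.contourArea(k)<mn: continue
        (u,v),r=cv2.minEnclosingCircle(k);P=onz(c,u,v,z)
        print(name,np.round([u,v,r],1),P[:2].round(4),'d',(2*r*np.linalg.norm(onz(c,u+1,v,z)-onz(c,u,v,z))).round(4))
blobs(w,(50,90,40),(85,255,255),60,'green wrist',.106)
blobs(t,(0,180,120),(6,255,255),6,'red top',.122)
hsv=cv2.cvtColor(t['frame'],cv2.COLOR_RGB2HSV)
m=cv2.inRange(hsv,(0,0,170),(180,60,255))
for k in cv2.findContours(m,0,1)[0]:
    if cv2.contourArea(k)<8: continue
    M=cv2.moments(k);u,v=M['m10']/M['m00'],M['m01']/M['m00']
    if 180<u<320 and 120<v<270: print('white',round(u),round(v),cv2.contourArea(k),onz(t,u,v,.042)[:2],onz(t,u,v,.012)[:2])
E
```

```text
30.7167 [ 0.48301504 -0.24968543  0.2399785 ]
green wrist [284.5 255.    8.6] [ 0.3759 -0.2647] d 0.0212
green wrist [379.3 241.    7. ] [ 0.3648 -0.3812] d 0.0174
green wrist [287.9 251.4  29.4] [ 0.3798 -0.2699] d 0.0726
green wrist [253.6 175.3  21.4] [ 0.4846 -0.2536] d 0.0474
green wrist [ 42.  150.5  17.4] [ 0.5719 -0.0362] d 0.0399
green wrist [319.1 127.7  14.2] [ 0.5172 -0.3333] d 0.0299
red top [456.5 216.    2.5] [ 0.4854 -0.4944] d 0.0135
red top [196.5 172.    3.4] [0.5993 0.194 ] d 0.0179
white 224 239 27.5 [0.42575056 0.12233466] [0.4270245  0.12475627]
white 231 215 322.5 [0.49257278 0.10562653] [0.4957702 0.1075672]
white 239 190 58.5 [0.56662885 0.08406213] [0.571958   0.08538206]
white 264 187 80.5 [0.57322263 0.01208057] [0.57874157 0.0113285 ]
white 233 167 116.5 [0.63320836 0.10203149] [0.64045401 0.10386867]
white 231 157 52.0 [0.6633884  0.10845781] [0.67150279 0.11047998]
```

View pics/tw2.png

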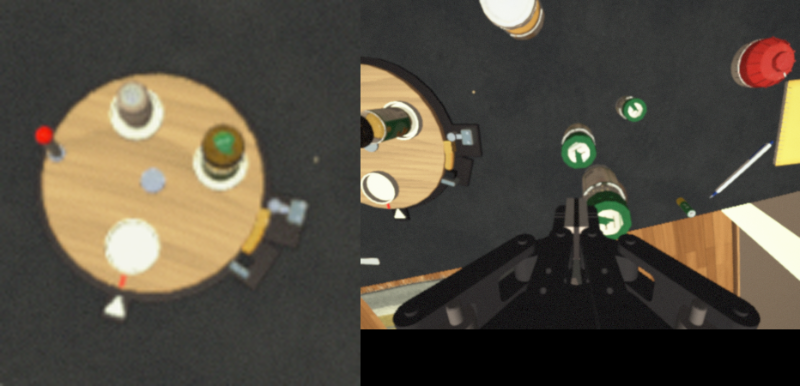

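The zoomed top view shows the brass lug held between the roller and the stop, with the cup (130,245) and its red tick lined up with the arrow (115,305). The wrist view shows the middle jar's cap at (578,150), clear for a grasp. Next I grasp it.

```bash
python3 - <<'E'
from h import *
import pickle
q=quat(np.radians(-15)); J=[.4835,-.252]
hand.move_gripper(.075,30)
bot.servo_line([*J,.15],q,.2)
bot.servo_line([*J,.064],q,.12)
hand.move_gripper(.0,30)
o=get_obs();print(o['time_s'],o['position'],o['gripper_width'],o['grip_force'])
bot.servo_line([*J,.20],q,.15)
# stop short of cup: cup lies ahead (+x of tool) 
q2=quat(np.radians(45)); d=np.array([np.cos(np.radians(45)),np.sin(np.radians(45))])
pc=np.array([.4935,.105])-.10*d
bot.reach([*pc,.21],q2)
w=cam('wrist','w3.png');pickle.dump(w,open('c3.pkl','wb'))
o=get_obs();print(o['time_s'],o['position'],o['gripper_width'],o['grip_force'])
hsv=cv2.cvtColor(w['frame'],cv2.COLOR_RGB2HSV)
m=cv2.inRange(hsv,(0,0,160),(180,60,255))
for k in cv2.findContours(m,0,1)[0]:
    if cv2.contourArea(k)<100: continue
    (u,v),r=cv2.minEnclosingCircle(k);(eu,ev),ax,_=cv2.fitEllipse(k)
    print('white',round(eu),round(ev),round(r),np.round(ax),onz(w,eu,ev,.042)[:2],onz(w,eu,ev,.032)[:2])
print(proj(w,[.4935,.105,.042]))
E
```

```text
33.2583 [ 0.48408449 -0.25234733  0.06483492] 0.04454459678975187 30.14035036030691
35.4917 [0.42338106 0.03357114 0.20993243] 0.04449037219585864 30.70947998086922
white 155 354 24 [19. 45.] [ 0.09054583 -0.07412257] [ 0.07823173 -0.07938141]
white 252 279 29 [42. 56.] [ 0.30893202 -0.08141745] [ 0.30349534 -0.08690601]
white 63 284 72 [ 67. 146.] [0.10289389 0.10783331] [0.09096866 0.10830463]
white 9 238 13 [ 9. 27.] [0.11456142 0.20463085] [0.10300362 0.20815052]
white 251 238 37 [63. 72.] [ 0.35557485 -0.03299086] [ 0.35160705 -0.03695438]
white 21 195 30 [14. 71.] [0.1860816  0.22306507] [0.17677612 0.22716527]
white 203 115 10 [16. 17.] [0.42936931 0.11955898] [0.42772545 0.12039957]
white 375 87 34 [51. 64.] [0.59083606 0.00369   ] [0.59427711 0.00088164]
white 250 85 28 [53. 56.] [0.49143088 0.10440225] [0.49174146 0.10476552]
white 311 50 14 [24. 27.] [0.56378291 0.08313081] [0.56637201 0.0828242 ]
white 354 4 20 [11. 42.] [0.62428066 0.08455957] [0.62877495 0.08429796]
white 57 62 65 [ 11. 160.] [0.35785095 0.27489695] [0.35395483 0.28062945]
[[250.8059949   83.07032916]]
```

View pics/w3.png

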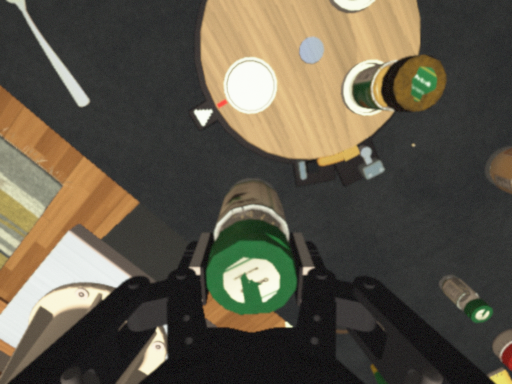

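The wrist view shows the jar upright in the grip, and the empty cup at (250,85), aligned with the arrow at (203,115). The cup centre works out at about (0.492,0.1045). Placing it now.

```bash
python3 - <<'E'
from h import *
q=quat(np.radians(45)); P=np.array([.4922,.1047])
bot.servo_line([*P,.21],q,.15)
bot.servo_line([*P,.118],q,.12)
b=get_obs()['wrist_force'].copy()
for z in np.arange(.115,.0955,-.002):
    bot.servo_line([*P,z],q,.04)
    o=get_obs();F=o['wrist_force']-b;print(round(z,4),o['position'].round(4),F.round(1))
    if np.abs(F).max()>5: break
print(o['time_s'])
E
```

```text
0.115 [0.4924 0.1047 0.1153] [0.5 0.5 0.3]
0.113 [0.4921 0.1047 0.113 ] [-0.7 -0.  -0.4]
0.111 [0.4921 0.1047 0.1108] [-0.2 -0.  -0.2]
0.109 [0.4921 0.1047 0.1089] [-0.7 -0.5  0.2]
0.107 [0.4921 0.1047 0.1069] [-0.   0.1  0. ]
0.105 [0.4921 0.1047 0.1049] [-0.2 -0.2  0.6]
0.103 [0.4921 0.1047 0.1029] [-0.1  0.6 -0.9]
0.101 [0.4921 0.1047 0.1009] [-0.  -0.4 -0.1]
0.099 [0.4921 0.1047 0.0989] [-0.4 -0.1  0.1]
0.097 [0.4922 0.1047 0.0969] [-0.2 -0.5  0.1]
39.7167
```

```bash
python3 - <<'E'
from h import *
import pickle
q=quat(np.radians(45)); P=np.array([.4922,.1047])
b=get_obs()['wrist_force'].copy()
for z in np.arange(.0963,.091,-.0007):
    bot.servo_line([*P,z],q,.03)
    o=get_obs();F=o['wrist_force']-b;print(round(z,4),F.round(1))
    if np.abs(F).max()>3: break
hand.move_gripper(.075)
o=get_obs();print(o['time_s'],o['wrist_force'],o['gripper_width'])
bot.servo_line([*P,.26],q,.15)
bot.reach([.35,-.25,.3],quat(0))
t=cam('top');s=cam('side');pickle.dump((t,s),open('c4.pkl','wb'))
f=[cv2.resize(t['frame'][120:270,180:320],(400,428)),cv2.resize(s['frame'][160:260,220:350],(400,308))]
f[1]=cv2.copyMakeBorder(f[1],0,120,0,0,0);cv2.imwrite('pics/f4.png',np.hstack(f)[:,:,::-1])
hsv=cv2.cvtColor(t['frame'],cv2.COLOR_RGB2HSV);m=cv2.inRange(hsv,(50,90,40),(85,255,255))
for k in cv2.findContours(m,0,1)[0]:
    if cv2.contourArea(k)>20:
        (u,v),r=cv2.minEnclosingCircle(k);print((u,v,r),onz(t,u,v,.138)[:2])
print(get_obs()['time_s'])
E
```

```text
0.0963 [-1.9  0.1  6.9]
40.375 [ 0.17978889 -1.18745603 -0.53509691] 0.07501135552819349
(373.5, 251.0, 13.124505043029785) [ 0.39359648 -0.26372911]
(228.87013244628906, 211.7337646484375, 8.343192100524902) [0.49162702 0.1046537 ]
(390.3999938964844, 208.0, 5.946533679962158) [ 0.5037335  -0.31311541]
(266.5, 175.25, 3.7166171073913574) [0.58815417 0.00804036]
43.15
```

View pics/f4.png

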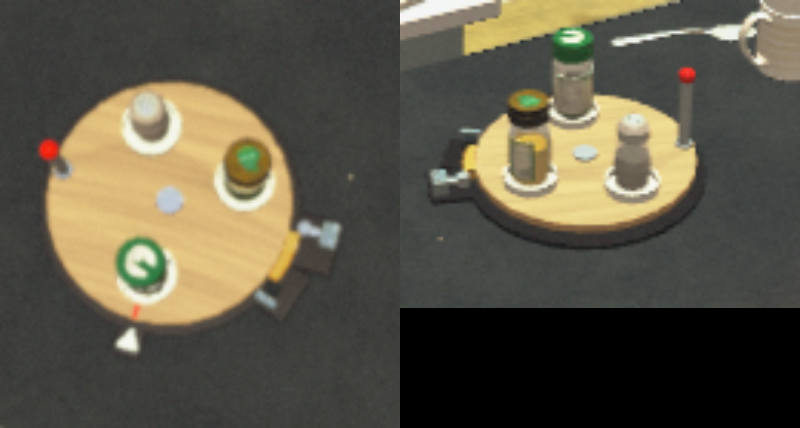

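The green-capped jar stands upright in the cup (cap at (140,262)), seated, with the deck still caught and the arm clear.

```bash
python3 -c "
from h import *
print(hand_in())"
```

```text
the job is handed in; nothing more can be done
None
```

The carousel is clicked past its catch and still caught, the middle-sized green-capped jar stands upright and fully down in the empty cup, and the job is handed in at about 43 s; the hand-in returned no verdict.

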